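# Bring a ratcheted drawing board down to its second notch

## Robot

A 6-joint arm with a two-finger parallel gripper is mounted at the origin on the work surface. World frame = base frame: x ahead of the robot, y to its left, z up, the work surface at z = 0. Lengths are in m, angles in rad, forces in N, time in s.
With the tool pointing down it reaches from about 0.3 to 0.875 m from the base axis. Payload 6.4 kg.
Tool frame: the origin (TCP) lies at the very end of the fingers, on their centre line; the grasp point (between the pads) lies 19 mm behind it; z points along the fingers, y is the line along which they close (so a half turn about z gives the same grasp; the last joint's range is limited). The gripper opens to 85 mm and grips with 20 to 120 N. Pads are 22 mm wide; open, the fingers measure 114 mm over their backs; the gripper's body (76 mm by 85 mm) begins 54 mm behind the grasp point. The pads swing forward as they close: fully open they stand 13 mm farther back than shut.
Start: joints at [-1.545, 0.181, 1.607, -0, 1.354, -0.206], TCP at [0.132, -0.56, 0.231] pointing down, gripper open.
Joint ranges: [-2.99, 2.99], [-0.89, 2.07], [0.3, 2.58], [-1.14, 4.28], [0, 2.63], [-3.12, 3.12]. Speed limits (rad/s): [2.57, 2.57, 3.01, 3.14, 3.14, 3.14].

## Interface

Orientations are given as a unit quaternion [w, x, y, z].
In Python, from bench import telemetry, camera, ctrl, spotter gives the robot as it stands.
- The arm moves only by the tool send_rows, never from a script. Its argument "series" is a list of rows, each a list of 3 entries, a list of its own where there are three numbers: the turn, a rotation vector about the world's x, y, z in degrees, then the shift along the world's x, y, z in mm, then the closure, from -1 (fully open) to 1 (shut), so that 0 is half open. In form: [[[rx, ry, rz], [dx, dy, dz], gripper], ...]. A call has 1 to 10 rows; each row is the pose to reach, as a shift and turn from the pose commanded when the call began; what a row does not reach only later rows make up. A row lasts 1/8 s, in which the tool goes at most 62.5 mm and 10.7 degrees, less where a joint would pass 70% of its speed; a pose out of reach is approached as far as the arm can. A call with a gripper value outside its range is refused whole. The fingers move at their own pace and stop on an object; the grip force is fixed at half the most. Time passes only in rows, so rows that repeat a pose let the fingers close. It gives the time, the measured TCP pose, the force, the opening and the grip force at its end, in the units of the state.
- telemetry.get_obs(): the state, without advancing time (a new reading comes with each control period).
- camera(name): name is "scene" or "top"; returns a dict with "pixels" (420x560x3 uint8, red, green, blue), "camera_matrix" (3x3 intrinsics, pixels), "dist_coeffs" ([k1, k2, p1, p2, k3] as OpenCV has them; the pictures are not rectified), "xyz" and "orientation" of the camera in the world. Camera axes: x right, y up, looking along -z (the intrinsics and any distortion apply to the point x, -y, -z); pixel columns grow to the right and rows downward; lengths in m; the calibration is good to about 2 mm. A picture is of the moment at which its call begins. There is no depth.
- ctrl.hand_in(): hands the job in; it is judged then, once.
Trained networks look in the newest picture that a camera, given by its name, has taken for a name from the list of things; names that differ only in an ending like _2 or _b are one class to them, and where a whole thing is asked for, a point or a joint stands for the part that bears it (a point fixed in the world has none). Each returns a list of dicts, best first, with "conf" (0 to 1); they miss things now and then, are a little off and sometimes report something else, mostly with a low value. They report only what shows in the picture. A call takes as long as a camera call.
- spotter.boxes_of(thing, camera): "xyz" ([x, y, z] in m, in world coordinates, good to about 4 mm: the middle of the surface that is visible of it).
- spotter.landmark_of(thing, camera): "xyz" ([x, y, z] in m, in world coordinates, good to about 4 mm: a listed point, or the origin of a listed thing).
The state is a dict: "time_s": time; "q": joint angles; "dq": joint speeds; "joint_efforts": joint torques, N m; "eef_pos": TCP position; "eef_rot": TCP orientation; "wrist_force": force on the tool from outside, world axes, zero at the start; "torque": the same for the moment, N m; "opening": opening from 0.0 (shut) to 1.0 (fully open); "grasp_force": force on a finger pad.
Only numpy, scipy, OpenCV 4.12 (cv2) and the standard library are available. Lean on these libraries where they do the work, as an engineer would, in place of code of your own. Each camera call takes 0.05 s, during which the arm holds its last target. There are 200 camera calls.

## Task

The drawing board on the desk is propped too steep. Its ratchet will not let it down: take the blue bar, raise the board past its top notch, pressing gently against the orange spring stop until the red pawl flips over by itself (do not force the stop, and do not touch the pawl), then guide the board all the way down flat without letting it drop. Then raise it again to its second notch counted from flat, leave it resting there on the pawl, let go, and disturb nothing else on the desk.

Things in the scene. Friction and masses are not known exactly. Their poses are not given: they have to be found in the camera images.
- board (a joint): tilt of the drawing board about the hinge along its low edge (nearest the robot), rad: 0 = flat on its rests, grows as the far edge rises. A ratchet at its right side (seen from the robot) lets it rise and catches it at four notches, near 0.16, 0.33, 0.50, 0.67; each stand's ratchet is clamped higher or lower, so all four shift together by up to 0.04. It starts resting on the third.
- board_mid (a point): middle of the board's drawing side. Wooden board 215 x 240 x 12 mm with a paper drawing, 0.64 to 0.94 kg with its fittings: 3 to 5 N at the bar hold it up; a damper in the hinge adds about 0.25 N there for each 0.1 rad/s while raising. To take a notch, raise the board 0.05 to 0.12 rad past it, then let it sink slowly onto it. Axes: as for bar.
- bar (a point): centre of the round blue grip bar beyond the board's far edge: 14 mm thick, 130 mm long between its arms, parallel to the hinge, 260 mm from it in the board's plane; its axis stands 40 mm off the board's edge, with free space below. It moves on an arc about the hinge; it may turn within the grip. Axes: the board's (x from hinge to bar, y along the bar, z out of the drawing side).
- hinge (a point): middle of the hinge axis, 95 mm above the desk, fixed on the grey stand. Axes: x level from the hinge towards the bar side, y along the hinge axis, z up. The bar's centre lies at x = 0.26 cos(tilt), y = 0, z = 0.26 sin(tilt) from here.
- pawl (a joint): steel ratchet pawl, rad: 0 = leaning in, ready to catch (it nods out to 0.2 as a notch passes); past 0.4 a toggle spring snaps it to 0.85 = thrown over, clear of the notches, and the board can sink freely. It is thrown over at the top of the board's travel; coming down flat cocks it again, with a small snap near 0.1 rad of tilt. Only the board is to move it.
- pawl_knob (a point): red ball, 24 mm across, on the upper end of the pawl, beside the board's right edge; it leans towards the hinge when the pawl is ready and away from it when thrown over. Not to be touched.
- plunger: orange spring stop, 12 mm across, pointing down from the steel bracket at the board's right edge; origin: centre of its lower face. A pin of the board meets it near 0.82 rad (up to 0.06 either way). It yields at 6 N, then 6 N more per mm, solid after 3 mm; 1 mm is 0.011 rad. The pawl goes over at 8 to 24 N on it (felt as some 2 to 7 N more at the bar). Over 28 N on it (7 to 10 N more at the bar) is forcing it.
- flask_mid (a point): bystander: plain steel vacuum flask, 68 mm across, 215 mm tall; point at its middle
- mug_mid (a point): bystander: white mug, 80 mm across, 90 mm tall; point at its middle
- fitting_mid (a point): bystander: brass pipe fitting, 36 mm across, 50 mm tall; point at its middle
- loupe_mid (a point): bystander: black magnifier, 44 mm across, 28 mm tall; point at its middle
- tape_mid (a point): bystander: yellow roll of tape, 90 mm across, 20 mm tall; point at its middle
- rule_case_mid (a point): bystander: flat blue case, 200 x 45 x 18 mm; point at its middle

How it is judged:
By the outcome, as a careful person would: the job done as asked, in the order asked, and still so for the second after the job is handed in, with the robot touching nothing.
It also fails if it takes over 67 s, if anything falls off the work surface, if the arm or the gripper's body presses on something with over 40 N, if the wrist force passes 120 N, or if a joint passes its speed limit or range.

## Working session

There is one attempt and no reset: what is moved stays moved. The work goes in short steps, Python scripts to look and compute and a tool call to move; the robot and the scene stay as the last step left them, time stands still between calls to the robot, and variables do not carry over. Pictures are saved under pics/ and viewed, at most 10 in all, crops included, and the job is handed in when it is done.

Besides the shell and the picture viewer there is one more tool, called after ">>>" by a JSON object that holds its "fn" and its "kwargs", one argument or row to a line. send_rows: Moves the arm, as the interface text tells. Its arguments: {"type":"object","properties":{"series":{"type":"array","items":{"type":"array"}}},"required":["series"]}

```bash
mkdir -p pics; cat > h.py <<'E'
import numpy as np, cv2
from bench import telemetry, camera, ctrl, spotter
def save(n,f):
    c=camera(n); cv2.imwrite(f,c["pixels"][:,:,::-1]); return c
E
python3 - <<'E'
from h import *
for n in ("scene","top"):
    c=save(n,f"pics/{n}0.png"); print(n,np.round(c["xyz"],3),np.round(c["orientation"],3),c["camera_matrix"][0][0])
    for t in "board_mid bar hinge pawl_knob plunger flask_mid mug_mid fitting_mid loupe_mid tape_mid rule_case_mid".split():
        print(t,[(np.round(d["xyz"],3).tolist(),round(d["conf"],2)) for d in spotter.landmark_of(t,n)[:2]])
o=telemetry.get_obs(); print(o)
E
```

```text
scene [1.081 0.582 0.935] [0.348 0.131 0.353 0.859] 387.82885529501544
board_mid [([0.514, -0.076, 0.153], 0.76)]
bar [([0.647, -0.096, 0.213], 0.6)]
hinge [([0.419, -0.063, 0.097], 0.84)]
pawl_knob [([0.49, -0.223, 0.155], 0.53)]
plunger []
flask_mid [([0.594, 0.191, 0.106], 0.67)]
mug_mid [([0.7, 0.144, 0.047], 0.9)]
fitting_mid [([0.632, -0.375, 0.02], 0.7)]
loupe_mid [([0.42, -0.064, 0.096], 0.38)]
tape_mid [([0.37, 0.481, 0.009], 0.87)]
rule_case_mid [([0.448, -0.482, 0.008], 0.68)]
top [0.304 0.028 1.281] [-0.648 -0.067  0.076  0.755] 425.92381700569695
board_mid [([0.518, -0.076, 0.155], 0.81)]
bar [([0.644, -0.1, 0.216], 0.87)]
hinge [([0.42, -0.066, 0.097], 0.63)]
pawl_knob [([0.491, -0.224, 0.15], 0.44)]
plunger []
flask_mid [([0.59, 0.193, 0.112], 0.73)]
mug_mid [([0.7, 0.145, 0.048], 0.89)]
fitting_mid [([0.637, -0.368, 0.026], 0.45)]
loupe_mid [([0.47, -0.334, 0.016], 0.71)]
tape_mid [([0.363, 0.482, 0.013], 0.7)]
rule_case_mid [([0.446, -0.486, 0.01], 0.92)]
{'time_s': 1.2, 'q': array([-1.54529590e+00,  1.80818808e-01,  1.60699625e+00,  1.99415825e-05,
        1.35380721e+00, -2.06306106e-01]), 'dq': array([ 0.00056267, -0.00143325,  0.00061624,  0.00131046, -0.00014831,
       -0.00044161]), 'joint_efforts': array([-4.66211222e-04, -4.44850767e+01, -3.51684272e+01, -2.06736395e-04,
        7.64084143e-04,  6.39356472e-06]), 'eef_pos': array([ 0.13211841, -0.55962948,  0.23127969]), 'eef_rot': array([-1.38632162e-05,  9.93290980e-01,  1.15641811e-01,  1.10335691e-05]), 'wrist_force': array([ 0.75908759, -0.16113576,  0.26521975]), 'torque': array([ 0.04422637, -0.04859343,  0.01051544]), 'grasp_force': 0.0, 'opening': 0.9990331519630348}
```

View pics/scene0.png

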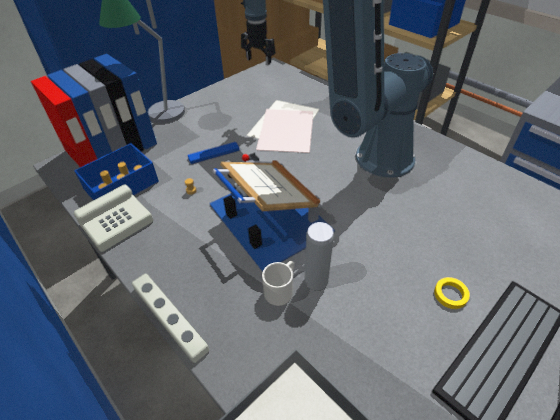

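View pics/top0.png

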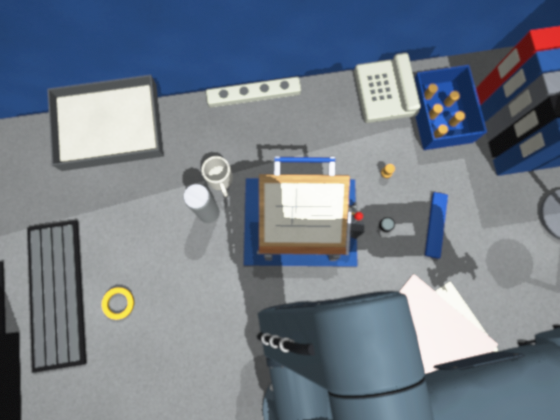

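The scene picture shows the board centred near (268,183), with the knob at (247,157), the flask at (318,260) and the mug at (277,283). In the top picture the blue bar spans about (277–335,158), the knob is at (358,216) and the hinge is near row 255. The networks' reports fit these positions and the given sizes. Next I'll refine the yaw from the bar's pixels.

```bash
cat >> h.py <<'E'
from scipy.spatial.transform import Rotation as R
def quat(q): return R.from_quat([q[1],q[2],q[3],q[0]])
def rays(c,uv):
    n=cv2.undistortPoints(np.array(uv,float).reshape(-1,1,2),np.array(c["camera_matrix"]),np.array(c["dist_coeffs"]))[:,0]
    return quat(c["orientation"]).apply(np.c_[n[:,0],-n[:,1],-np.ones(len(n))])
def proj(c,p):
    v=quat(c["orientation"]).inv().apply(np.atleast_2d(p)-c["xyz"]); v=v*[1,-1,-1]
    return cv2.projectPoints(v.reshape(-1,1,3),np.zeros(3),np.zeros(3),np.array(c["camera_matrix"]),np.array(c["dist_coeffs"]))[0][:,0]
E
python3 - <<'E'
from h import *
c=camera("top"); im=c["pixels"].astype(int)
m=(im[...,2]>im[...,0]+50); s=np.zeros_like(m); s[150:167,272:340]=1; m&=s
v,u=np.nonzero(m); print(len(u),u.min(),u.max(),v.min(),v.max())
r=rays(c,np.c_[u,v]); o=np.array(c["xyz"]); P=o+r*((0.217-o[2])/r[:,2])[:,None]
d=np.linalg.svd(P-P.mean(0))[2][0]; t=(P-P.mean(0))@d
print(P.mean(0),t.min(),t.max(),"bar dir deg",np.degrees(np.arctan2(d[1],d[0])), "centre",P.mean(0)+d*(t.min()+t.max())/2)
for n in("scene","top"):
    c=camera(n)
    for L in("bar","hinge","board_mid"): print(n,L,[np.round(k["xyz"],4).tolist() for k in spotter.landmark_of(L,n)[:1]])
    for L in("board_mid","pawl","plunger"): print(n,L,[(np.round(k["xyz"],4).tolist(),round(k["conf"],2)) for k in spotter.boxes_of(L,n)[:2]])
    im=c["pixels"][:,:,::-1]
    k=im[130:280,170:340] if n=="scene" else im[140:275,235:400]
    cv2.imwrite(f"pics/z_{n}.png",cv2.resize(k,None,fx=3.5,fy=3.5,interpolation=cv2.INTER_CUBIC))
a,b=cv2.imread("pics/z_scene.png"),cv2.imread("pics/z_top.png")
E
```

```text
343 274 335 157 162
[ 0.64762041 -0.09999787  0.217     ] -0.07999656369733602 0.0795356175326437 bar dir deg 81.1297070221539 centre [ 0.64758487 -0.10022559  0.217     ]
scene bar [[0.6468, -0.0929, 0.2123]]
scene hinge [[0.4227, -0.063, 0.0955]]
scene board_mid []
scene board_mid [([0.5344, -0.0653, 0.1593], 0.76)]
scene pawl []
scene plunger [([0.4577, -0.4737, 0.0202], 0.37)]
top bar [[0.6488, -0.0987, 0.2159]]
top hinge [[0.422, -0.0664, 0.096]]
top board_mid [[0.5183, -0.0764, 0.1511]]
top board_mid [([0.5247, -0.0769, 0.1576], 0.67)]
top pawl [([0.4941, -0.224, 0.152], 0.62), ([0.7105, 0.1448, 0.0454], 0.56)]
top plunger [([0.4928, -0.2246, 0.1526], 0.54)]
```

View pics/z_scene.png

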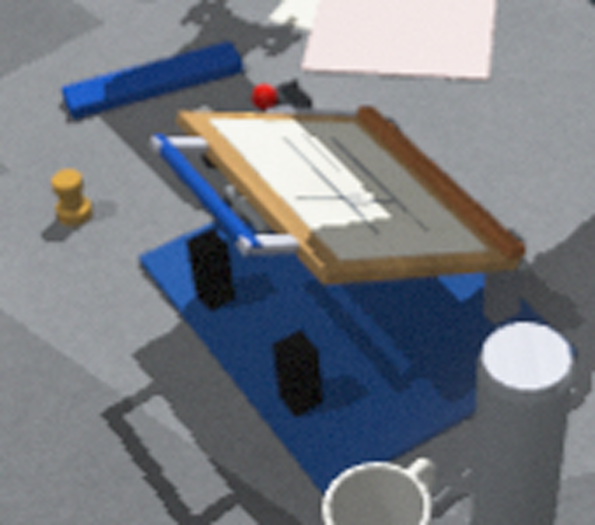

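View pics/z_top.png

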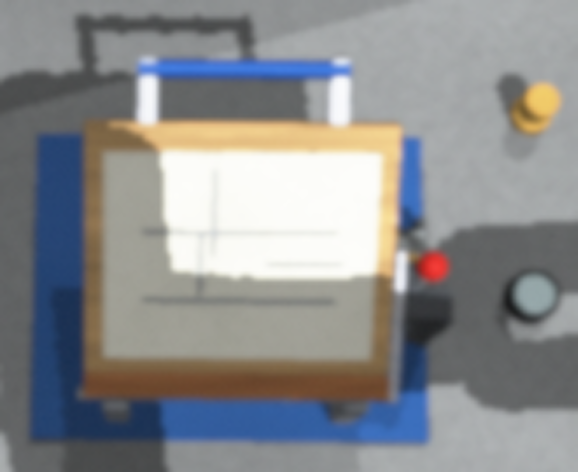

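The scene crop shows the bar from crop (158,140) to (248,240), with open space below it and the flask well to the side. In the top crop the bar runs (140–350,68). The knob at (433,265) and the dark bracket at (430,315) are both to the right, clear of the gripper. I'll use yaw −8.6°, a bar centre of about (0.647, −0.098, 0.216) and a tilt of about 0.485.

```bash
cat >> h.py <<'E'
import json,sys
PSI=np.radians(-8.6); E_=np.array([np.cos(PSI),np.sin(PSI),0]); Z=np.array([0,0,1.])
HINGE=np.array([.647,-.0985,.216])-.26*(np.cos(.485)*E_+np.sin(.485)*Z)
def pose(t,back=0,tt=None):   # TCP pose for bar at tilt t, drawn back along tool axis, tool leaning tt
    tt=t if tt is None else tt
    n=-E_*np.sin(tt)+Z*np.cos(tt); y=E_*np.cos(tt)+Z*np.sin(tt)
    p=HINGE+.26*(E_*np.cos(t)+Z*np.sin(t))-n*(.019-back)
    return p,R.from_matrix(np.c_[np.cross(y,-n),y,-n])
def load():
    d=json.load(open("cmd.json")); return np.array(d["p"]),R.from_quat(d["q"])
def store(p,r): json.dump({"p":list(p),"q":list(r.as_quat())},open("cmd.json","w"))
def rows(wps,g):
    """rows for (p,R) waypoints from the stored commanded pose; stores the last one"""
    p0,r0=load(); out=[]
    for p,r in wps:
        out.append([[round(float(x),1) for x in np.degrees((r*r0.inv()).as_rotvec())],[round(float(x),1) for x in (p-p0)*1e3],g])
    print(json.dumps(out)); a=out[-1]
    store(p0+np.array(a[1])/1e3, R.from_rotvec(np.radians(a[0]))*r0)
def arc(t0,t1,n,g,back=0): rows([pose(t0+(t1-t0)*(i+1)/n,back) for i in range(n)],g)
E
python3 - <<'E'
from h import *
o=telemetry.get_obs(); store(o["eef_pos"],quat(o["eef_rot"]))
p0,r0=load(); p1,r1=pose(.485,.17); w=(r1*r0.inv()).as_rotvec()
up=np.array([p0[0]+.02,p0[1]+.04,.36])
mk=lambda pts,fr:[(p,R.from_rotvec(w*f)*r0) for p,f in zip(pts,fr)]
print(p1,HINGE,np.degrees(w))
A=[p0+(up-p0)*k/3 for k in(1,2,3)]; B=[up+(p1-up)*k/14 for k in range(1,15)]
pts=A+B; fr=np.linspace(0,1,18)[1:]
M=mk(pts,fr)
rows(M[:9],0.2); rows(M[9:]+[M[-1]],0.2)
E
```

```text
[ 0.57739406 -0.08797309  0.34958592] [ 0.41957072 -0.06410456  0.09478583] [-19.96695405 -21.67113822  66.71204522]
[[[-1.2, -1.3, 3.9], [6.7, 13.3, 42.9], 0.2], [[-2.3, -2.5, 7.8], [13.3, 26.7, 85.8], 0.2], [[-3.5, -3.8, 11.8], [20.0, 40.0, 128.7], 0.2], [[-4.7, -5.1, 15.7], [50.4, 70.8, 128.0], 0.2], [[-5.9, -6.4, 19.6], [80.8, 101.7, 127.2], 0.2], [[-7.0, -7.6, 23.5], [111.1, 132.5, 126.5], 0.2], [[-8.2, -8.9, 27.5], [141.5, 163.3, 125.7], 0.2], [[-9.4, -10.2, 31.4], [171.9, 194.2, 125.0], 0.2], [[-10.6, -11.5, 35.3], [202.3, 225.0, 124.2], 0.2]]
[[[-1.2, -1.2, 3.9], [30.3, 30.8, -0.7], 0.2], [[-2.3, -2.5, 7.9], [60.7, 61.7, -1.4], 0.2], [[-3.5, -3.8, 11.8], [91.1, 92.5, -2.2], 0.2], [[-4.7, -5.1, 15.7], [121.5, 123.3, -2.9], 0.2], [[-5.9, -6.3, 19.6], [151.8, 154.2, -3.7], 0.2], [[-7.0, -7.6, 23.6], [182.2, 185.0, -4.4], 0.2], [[-8.2, -8.9, 27.5], [212.6, 215.8, -5.2], 0.2], [[-9.4, -10.2, 31.4], [243.0, 246.6, -5.9], 0.2], [[-9.4, -10.2, 31.4], [243.0, 246.6, -5.9], 0.2]]
```

>>> {"fn": "send_rows", "kwargs": {
  "series": [
    [[-1.2,-1.3,3.9],[7,13,43],0.2],
    [[-2.3,-2.5,7.8],[13,27,86],0.2],
    [[-3.5,-3.8,11.8],[20,40,129],0.2],
    [[-4.7,-5.1,15.7],[50,71,128],0.2],
    [[-5.9,-6.4,19.6],[81,102,127],0.2],
    [[-7.0,-7.6,23.5],[111,132,126],0.2],
    [[-8.2,-8.9,27.5],[141,163,126],0.2],
    [[-9.4,-10.2,31.4],[172,194,125],0.2],
    [[-10.6,-11.5,35.3],[202.3,225,124.2],0.2]
  ]
}}

```text
time_s: 3.08
eef_pos: [0.3352, -0.3335, 0.3557]
eef_rot: [0.102, 0.902, 0.41, 0.088]
wrist_force: [0.2, -0.2, -0.7]
opening: 0.397
grasp_force: 0.0
```

>>> {"fn": "send_rows", "kwargs": {
  "series": [
    [[-1.2,-1.2,3.9],[30,31,-1],0.2],
    [[-2.3,-2.5,7.9],[61,62,-1],0.2],
    [[-3.5,-3.8,11.8],[91,92,-2],0.2],
    [[-4.7,-5.1,15.7],[121,123,-3],0.2],
    [[-5.9,-6.3,19.6],[152,154,-4],0.2],
    [[-7.0,-7.6,23.6],[182,185,-4],0.2],
    [[-8.2,-8.9,27.5],[213,216,-5],0.2],
    [[-9.4,-10.2,31.4],[243,246.6,-5.9],0.2],
    [[-9.4,-10.2,31.4],[243,246.6,-5.9],0.2]
  ]
}}

```text
time_s: 4.2
eef_pos: [0.5781, -0.0858, 0.3491]
eef_rot: [0.182, 0.735, 0.634, 0.157]
wrist_force: [0.0, 0.1, 0.4]
opening: 0.395
grasp_force: 0.0
```

```bash
python3 - <<'E'
from h import *
o=telemetry.get_obs(); p,r=load()
print(o["time_s"],(o["eef_pos"]-p)*1e3,np.degrees((quat(o["eef_rot"])*r.inv()).as_rotvec()),o["opening"],o["wrist_force"],o["q"])
arc(.485,.485,1,.2,back=.06)
save("scene","pics/s1.png")
for n in("scene","top"):
    camera(n); print(n,[np.round(k["xyz"],4).tolist() for k in spotter.landmark_of("bar",n)[:1]])
E
```

```text
4.2 [ 0.64415635  2.20639659 -0.5107697 ] [0.03261009 0.03586126 0.22319693] 0.3954249118147171 [0.04219894 0.10079604 0.42903087] [-0.4219131  -0.20710538  1.82776925  0.14689015  1.05637871 -0.31754496]
[[[-0.0, 0.0, 0.0], [50.7, -7.6, -97.3], 0.2]]
scene [[0.648, -0.0939, 0.2129]]
top [[0.6491, -0.1008, 0.2138]]
```

>>> {"fn": "send_rows", "kwargs": {
  "series": [
    [[0,0,0],[17,-2.5,-32],0.2],
    [[0,0,0],[34,-5,-65],0.2],
    [[0,0,0],[50.7,-7.6,-97.3],0.2],
    [[0,0,0],[50.7,-7.6,-97.3],0.2]
  ]
}}

```text
time_s: 4.95
eef_pos: [0.6265, -0.0961, 0.2488]
eef_rot: [0.18, 0.737, 0.633, 0.155]
wrist_force: [1.6, -0.1, -0.4]
opening: 0.398
grasp_force: 0.0
```

```bash
python3 - <<'E'
from h import *
o=telemetry.get_obs(); p,r=load()
print(o["time_s"],(o["eef_pos"]-p)*1e3,o["wrist_force"])
arc(.485,.485,1,.2,back=0)
c=save("scene","pics/s1.png"); im=cv2.imread("pics/s1.png"); a=cv2.resize(im[100:240,180:340],None,fx=3,fy=3)
c=save("top","pics/t1.png"); im=cv2.imread("pics/t1.png"); b=cv2.resize(im[110:250,240:346],None,fx=3,fy=3)
cv2.imwrite("pics/m1.png",np.hstack([a,b]))
E
```

```text
4.95 [-1.57867157 -0.50233002 -3.44077713] [ 1.60564939 -0.14605508 -0.3712438 ]
[[[-0.0, 0.0, 0.0], [27.6, -4.2, -53.1], 0.2]]
```

View pics/m1.png

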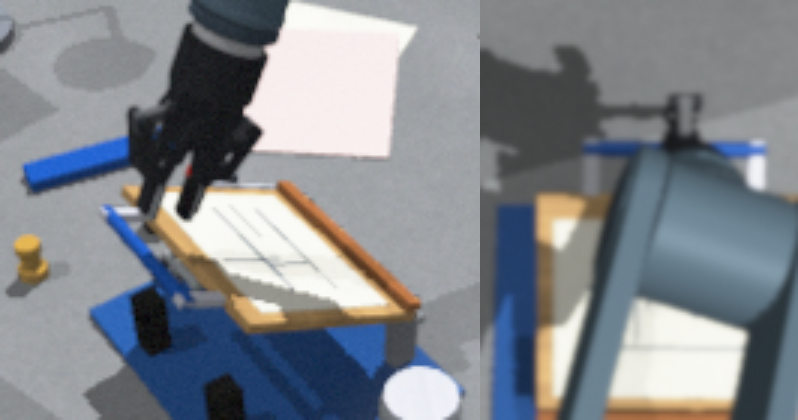

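The picture shows the fingertips above the bar at crop (148,213) and (185,215). Extending the tool axis reaches the bar's middle at about (146,256), so I can descend.

>>> {"fn": "send_rows", "kwargs": {
  "series": [
    [[0,0,0],[7,-1,-13],0.2],
    [[0,0,0],[14,-2,-27],0.2],
    [[0,0,0],[21,-3.2,-40],0.2],
    [[0,0,0],[27.6,-4.2,-53.1],0.2],
    [[0,0,0],[27.6,-4.2,-53.1],0.2],
    [[0,0,0],[27.6,-4.2,-53.1],0.2]
  ]
}}

```text
time_s: 5.8
eef_pos: [0.6558, -0.0998, 0.1992]
eef_rot: [0.182, 0.736, 0.633, 0.157]
wrist_force: [-0.3, 0.8, 0.6]
opening: 0.405
grasp_force: 0.0
```

```bash
python3 - <<'E'
from h import *
o=telemetry.get_obs(); p,r=load()
print(o["time_s"],(o["eef_pos"]-p)*1e3,o["wrist_force"],o["torque"])
c=save("scene","pics/s2.png"); im=cv2.imread("pics/s2.png"); cv2.imwrite("pics/m2.png",cv2.resize(im[120:230,180:320],None,fx=4,fy=4))
for n in("scene","top"):
    camera(n); print(n,[np.round(k["xyz"],4).tolist() for k in spotter.landmark_of("bar",n)[:1]])
E
```

```text
5.8 [ 0.10238379  0.05219608 -0.01036827] [-0.31010101  0.78075702  0.62371899] [ 0.03245235  0.18582338 -0.03555504]
scene [[0.6505, -0.0955, 0.2128]]
top []
```

View pics/m2.png

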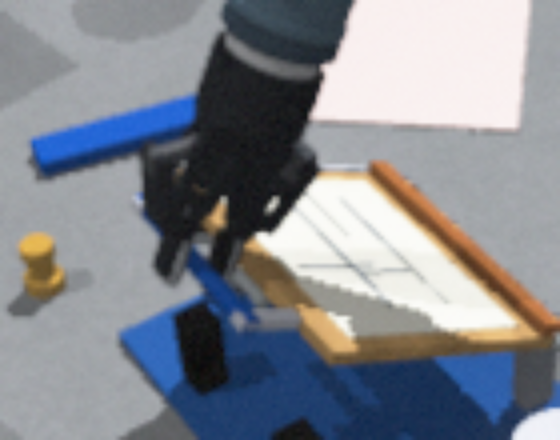

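The fingers straddle the blue bar, with tips at crop (165,275) and (218,265) and the bar between them, so I'll close.

>>> {"fn": "send_rows", "kwargs": {
  "series": [
    [[0,0,0],[0,0,0],1],
    [[0,0,0],[0,0,0],1],
    [[0,0,0],[0,0,0],1],
    [[0,0,0],[0,0,0],1],
    [[0,0,0],[0,0,0],1]
  ]
}}

```text
time_s: 6.68
eef_pos: [0.656, -0.0999, 0.1996]
eef_rot: [0.183, 0.736, 0.633, 0.157]
wrist_force: [0.9, 0.7, 3.4]
opening: 0.135
grasp_force: 58.5
```

```bash
cat >> h.py <<'E'
def stat():
    o=telemetry.get_obs(); p,r=load(); f=o["wrist_force"]; rt=quat(o["eef_rot"])
    y,n=rt.apply([0,1,0]),rt.apply([0,0,-1]); g=o["eef_pos"]+.019*n; d=g-HINGE
    print("t%.2f err mm"%o["time_s"],np.round((o["eef_pos"]-p)*1e3,2),"f radial %.1f side %.1f normal %.1f"%(f@y,f@rt.apply([1,0,0]),f@n),
      "torque",np.round(rt.inv().apply(o["torque"]),2),"open %.3f grip %.0f"%(o["opening"],o["grasp_force"]),
      "bar r %.4f side %.4f ang %.3f lean %.3f"%(np.hypot(d@E_,d[2]),d@np.cross(Z,E_),np.arctan2(d[2],d@E_),np.arctan2(y[2],y@E_)))
    return o
E
python3 - <<'E'
from h import *
stat()
E
```

```text
t6.67 err mm [ 0.3  -0.1   0.43] f radial 2.3 side 0.8 normal 2.6 torque [0.05 0.12 0.09] open 0.135 grip 59 bar r 0.2604 side -0.0001 ang 0.486 lean 0.487
```

```bash
python3 - <<'E'
from h import *
arc(.485,.685,8,1)
E
```

```text
[[[-0.2, -1.4, 0.0], [-2.6, 0.4, 5.9], 1], [[-0.4, -2.8, 0.0], [-5.4, 0.8, 11.8], 1], [[-0.6, -4.2, 0.0], [-8.4, 1.3, 17.6], 1], [[-0.9, -5.6, 0.0], [-11.4, 1.7, 23.3], 1], [[-1.1, -7.0, 0.0], [-14.7, 2.2, 29.0], 1], [[-1.3, -8.5, 0.0], [-18.0, 2.7, 34.5], 1], [[-1.5, -9.9, 0.0], [-21.5, 3.3, 40.0], 1], [[-1.7, -11.3, 0.0], [-25.2, 3.8, 45.4], 1]]
```

>>> {"fn": "send_rows", "kwargs": {
  "series": [
    [[-0.2,-1.4,0.0],[-2.6,0.4,5.9],1],
    [[-0.4,-2.8,0.0],[-5.4,0.8,11.8],1],
    [[-0.6,-4.2,0.0],[-8.4,1.3,17.6],1],
    [[-0.9,-5.6,0.0],[-11.4,1.7,23.3],1],
    [[-1.1,-7.0,0.0],[-14.7,2.2,29.0],1],
    [[-1.3,-8.5,0.0],[-18.0,2.7,34.5],1],
    [[-1.5,-9.9,0.0],[-21.5,3.3,40.0],1],
    [[-1.7,-11.3,0.0],[-25.2,3.8,45.4],1],
    [[-1.7,-11.3,0.0],[-25.2,3.8,45.4],1]
  ]
}}

```text
time_s: 7.8
eef_pos: [0.6304, -0.0957, 0.2454]
eef_rot: [0.255, 0.714, 0.614, 0.22]
wrist_force: [4.9, 1.8, 0.8]
opening: 0.14
grasp_force: 58.8
```

```bash
cat >> h.py <<'E'
def knob():
    for n in("scene","top"):
        camera(n); print(n,"knob",[(np.round(k["xyz"],3).tolist(),round(k["conf"],2)) for k in spotter.landmark_of("pawl_knob",n)[:1]])
E
python3 - <<'E'
from h import *
stat(); knob()
arc(.685,.745,3,1)
E
```

```text
t7.80 err mm [-0.08  0.28  0.79] f radial 4.1 side 2.5 normal -2.3 torque [-0.28  0.4   0.07] open 0.140 grip 59 bar r 0.2604 side 0.0002 ang 0.688 lean 0.687
scene knob []
top knob []
[[[-0.2, -1.1, 0.0], [-3.0, 0.5, 4.2], 1], [[-0.4, -2.3, 0.0], [-6.1, 0.9, 8.4], 1], [[-0.5, -3.4, 0.0], [-9.2, 1.4, 12.5], 1]]
```

>>> {"fn": "send_rows", "kwargs": {
  "series": [
    [[-0.2,-1.1,0.0],[-3.0,0.5,4.2],1],
    [[-0.4,-2.3,0.0],[-6.1,0.9,8.4],1],
    [[-0.5,-3.4,0.0],[-9.2,1.4,12.5],1],
    [[-0.5,-3.4,0.0],[-9.2,1.4,12.5],1]
  ]
}}

```text
time_s: 8.5
eef_pos: [0.6213, -0.0943, 0.2577]
eef_rot: [0.276, 0.706, 0.607, 0.238]
wrist_force: [5.4, 3.4, 0.5]
opening: 0.14
grasp_force: 59.0
```

```bash
cat >> h.py <<'E'
def red(f=None):
    for n in("scene","top"):
        im=(camera(n)["pixels"] if f is None else cv2.imread(f%n)[:,:,::-1]).astype(int)
        m=(im[...,0]>120)&(im[...,0]>2.2*im[...,1])&(im[...,0]>2.2*im[...,2])
        m[:,:200]=0; m[:120]=0; m[:,400:]=0
        v,u=np.nonzero(m); print(n,"red",len(u),(round(u.mean(),1),round(v.mean(),1)) if len(u) else "")
E
python3 - <<'E'
from h import *
red("pics/%s0.png"); o=stat(); red()
c=camera("scene"); im=c["pixels"][:,:,::-1]; cv2.imwrite("pics/m3.png",cv2.resize(im[90:240,180:330],None,fx=4,fy=4))
E
```

```text
scene red 27 (np.float64(245.0), np.float64(156.2))
top red 55 (np.float64(358.3), np.float64(215.5))
t8.50 err mm [0.01 0.34 0.57] f radial 3.9 side 4.2 normal -2.9 torque [-0.27  0.55  0.03] open 0.140 grip 59 bar r 0.2604 side 0.0003 ang 0.747 lean 0.747
scene red 0 
top red 42 (np.float64(358.2), np.float64(209.7))
```

View pics/m3.png

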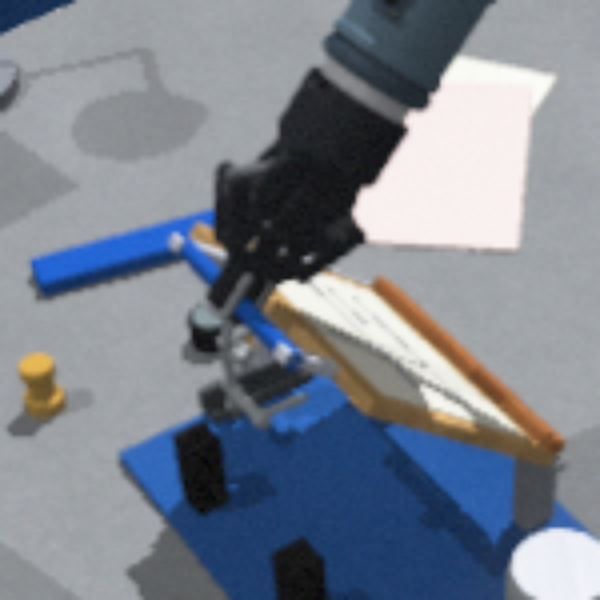

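The board is at about 0.745 with the gripper holding well. The knob is hidden in this view, but the top camera tracks it at (358,210), still leaning in. I'll continue in small steps.

```bash
python3 - <<'E'
from h import *
arc(.745,.781,4,1)
E
```

```text
[[[-0.1, -0.5, 0.0], [-1.5, 0.2, 1.8], 1], [[-0.2, -1.0, 0.0], [-3.0, 0.5, 3.6], 1], [[-0.3, -1.5, 0.0], [-4.4, 0.7, 5.5], 1], [[-0.3, -2.0, 0.0], [-5.9, 0.9, 7.2], 1]]
```

>>> {"fn": "send_rows", "kwargs": {
  "series": [
    [[-0.1,-0.5,0.0],[-1.5,0.2,1.8],1],
    [[-0.2,-1.0,0.0],[-3.0,0.5,3.6],1],
    [[-0.3,-1.5,0.0],[-4.4,0.7,5.5],1],
    [[-0.3,-2.0,0.0],[-5.9,0.9,7.2],1],
    [[-0.3,-2.0,0.0],[-5.9,0.9,7.2],1]
  ]
}}

```text
time_s: 9.28
eef_pos: [0.6155, -0.0933, 0.2648]
eef_rot: [0.288, 0.701, 0.603, 0.249]
wrist_force: [5.0, 3.4, 1.5]
opening: 0.14
grasp_force: 59.0
```

```bash
python3 - <<'E'
from h import *
o=stat(); red(); arc(.781,.799,3,1)
E
```

```text
t9.28 err mm [0.08 0.42 0.5 ] f radial 4.2 side 4.1 normal -2.1 torque [-0.28  0.54  0.09] open 0.140 grip 59 bar r 0.2604 side 0.0004 ang 0.782 lean 0.782
scene red 0 
top red 43 (np.float64(358.4), np.float64(204.0))
[[[-0.1, -0.4, 0.0], [-1.1, 0.2, 1.2], 1], [[-0.1, -0.7, -0.0], [-2.1, 0.3, 2.4], 1], [[-0.2, -1.0, -0.0], [-3.1, 0.5, 3.6], 1]]
```

>>> {"fn": "send_rows", "kwargs": {
  "series": [
    [[-0.1,-0.4,0.0],[-1.1,0.2,1.2],1],
    [[-0.1,-0.7,0.0],[-2.1,0.3,2.4],1],
    [[-0.2,-1.0,0.0],[-3.1,0.5,3.6],1],
    [[-0.2,-1.0,0.0],[-3.1,0.5,3.6],1]
  ]
}}

```text
time_s: 9.88
eef_pos: [0.6124, -0.0928, 0.2683]
eef_rot: [0.295, 0.698, 0.601, 0.254]
wrist_force: [5.7, 3.5, 1.3]
opening: 0.143
grasp_force: 59.0
```

```bash
python3 - <<'E'
from h import *
o=stat(); red(); arc(.799,.811,2,1)
E
```

```text
t9.88 err mm [0.08 0.43 0.45] f radial 4.5 side 4.3 normal -2.7 torque [-0.28  0.51  0.05] open 0.143 grip 59 bar r 0.2603 side 0.0005 ang 0.800 lean 0.799
scene red 12 (np.float64(232.9), np.float64(159.0))
top red 41 (np.float64(358.4), np.float64(201.5))
[[[-0.0, -0.4, -0.0], [-1.0, 0.1, 1.1], 1], [[-0.1, -0.7, 0.0], [-2.1, 0.3, 2.3], 1]]
```

>>> {"fn": "send_rows", "kwargs": {
  "series": [
    [[0,-0.4,0.0],[-1.0,0.1,1.1],1],
    [[-0.1,-0.7,0.0],[-2.1,0.3,2.3],1],
    [[-0.1,-0.7,0.0],[-2.1,0.3,2.3],1]
  ]
}}

```text
time_s: 10.35
eef_pos: [0.6104, -0.0925, 0.2706]
eef_rot: [0.299, 0.697, 0.599, 0.258]
wrist_force: [6.1, 2.6, 0.2]
opening: 0.142
grasp_force: 58.7
```

```bash
python3 - <<'E'
from h import *
o=stat(); red(); arc(.811,.821,2,1)
E
```

```text
t10.35 err mm [0.16 0.46 0.43] f radial 4.1 side 3.5 normal -3.9 torque [-0.39  0.55  0.04] open 0.142 grip 59 bar r 0.2603 side 0.0005 ang 0.812 lean 0.812
scene red 20 (np.float64(232.5), np.float64(159.9))
top red 39 (np.float64(358.3), np.float64(199.9))
[[[-0.0, -0.3, 0.0], [-0.8, 0.1, 1.0], 1], [[-0.1, -0.6, 0.0], [-1.7, 0.2, 1.9], 1]]
```

>>> {"fn": "send_rows", "kwargs": {
  "series": [
    [[0,-0.3,0.0],[-0.8,0.1,1.0],1],
    [[-0.1,-0.6,0.0],[-1.7,0.2,1.9],1],
    [[-0.1,-0.6,0.0],[-1.7,0.2,1.9],1]
  ]
}}

```text
time_s: 10.82
eef_pos: [0.6087, -0.0922, 0.2724]
eef_rot: [0.303, 0.695, 0.598, 0.261]
wrist_force: [8.8, 3.3, -0.6]
opening: 0.14
grasp_force: 58.6
```

```bash
python3 - <<'E'
from h import *
o=stat(); red(); arc(.821,.829,2,1)
E
```

```text
t10.82 err mm [0.18 0.51 0.34] f radial 5.1 side 4.6 normal -6.4 torque [-0.49  0.64  0.05] open 0.140 grip 59 bar r 0.2603 side 0.0005 ang 0.822 lean 0.822
scene red 25 (np.float64(232.0), np.float64(160.2))
top red 41 (np.float64(358.1), np.float64(199.0))
[[[-0.0, -0.2, 0.0], [-0.7, 0.1, 0.8], 1], [[-0.1, -0.4, 0.0], [-1.4, 0.3, 1.5], 1]]
```

>>> {"fn": "send_rows", "kwargs": {
  "series": [
    [[0,-0.2,0.0],[-0.7,0.1,0.8],1],
    [[0,-0.2,0.0],[-0.7,0.1,0.8],1]
  ]
}}

```text
time_s: 11.18
eef_pos: [0.608, -0.0921, 0.2732]
eef_rot: [0.304, 0.694, 0.597, 0.262]
wrist_force: [8.6, 3.1, -0.3]
opening: 0.138
grasp_force: 58.5
```

```bash
python3 - <<'E'
from h import *
o=stat(); red()
E
```

```text
t11.18 err mm [ 0.91  0.33 -0.38] f radial 5.2 side 4.3 normal -6.1 torque [-0.52  0.67  0.04] open 0.138 grip 58 bar r 0.2603 side 0.0005 ang 0.825 lean 0.825
scene red 27 (np.float64(232.1), np.float64(160.3))
top red 39 (np.float64(358.1), np.float64(198.5))
```

>>> {"fn": "send_rows", "kwargs": {
  "series": [
    [[-0.1,-0.2,0.0],[-0.7,0.1,0.7],1],
    [[-0.1,-0.2,0.0],[-0.7,0.2,0.7],1]
  ]
}}

```text
time_s: 11.52
eef_pos: [0.6073, -0.092, 0.2739]
eef_rot: [0.305, 0.694, 0.597, 0.263]
wrist_force: [9.3, 2.7, -2.5]
opening: 0.14
grasp_force: 58.5
```

```bash
python3 - <<'E'
from h import *
o=stat(); red(); arc(.829,.833,1,1)
E
```

```text
t11.53 err mm [0.23 0.43 0.3 ] f radial 4.1 side 4.0 normal -8.1 torque [-0.43  0.53  0.09] open 0.140 grip 58 bar r 0.2603 side 0.0005 ang 0.829 lean 0.829
scene red 29 (np.float64(231.9), np.float64(160.5))
top red 40 (np.float64(358.0), np.float64(197.9))
[[[0.0, -0.3, 0.0], [-0.7, 0.1, 0.8], 1]]
```

>>> {"fn": "send_rows", "kwargs": {
  "series": [
    [[0,-0.3,0.0],[-0.7,0.1,0.8],1],
    [[0,-0.3,0.0],[-0.7,0.1,0.8],1]
  ]
}}

```text
time_s: 11.88
eef_pos: [0.6067, -0.0919, 0.2747]
eef_rot: [0.307, 0.693, 0.596, 0.264]
wrist_force: [10.6, 3.1, -2.6]
opening: 0.141
grasp_force: 58.4
```

```bash
python3 - <<'E'
from h import *
o=stat(); red(); arc(.833,.836,1,1)
E
```

```text
t11.88 err mm [0.23 0.43 0.28] f radial 4.8 side 4.6 normal -9.2 torque [-0.53  0.63  0.11] open 0.141 grip 58 bar r 0.2603 side 0.0005 ang 0.833 lean 0.834
scene red 25 (np.float64(224.1), np.float64(165.3))
top red 39 (np.float64(356.9), np.float64(182.3))
[[[-0.0, -0.1, 0.0], [-0.6, 0.0, 0.6], 1]]
```

The pawl snapped over: in the top view the knob jumped from row 198 to row 182. Now I'll guide the board down.

```bash
python3 - <<'E'
from h import *
p,r=load(); store(p-np.array([-.6,0,.6])/1e3, R.from_rotvec(np.radians([0,.1,0]))*r)
arc(.833,.643,10,1); arc(.643,.443,10,1)
E
```

```text
[[[0.2, 1.1, 0.0], [3.3, -0.5, -3.6], 1], [[0.3, 2.2, 0.0], [6.6, -1.0, -7.3], 1], [[0.5, 3.3, 0.0], [9.8, -1.5, -11.1], 1], [[0.7, 4.3, 0.0], [12.9, -2.0, -14.9], 1], [[0.8, 5.4, 0.0], [16.0, -2.5, -18.7], 1], [[1.0, 6.5, 0.0], [19.0, -2.9, -22.7], 1], [[1.2, 7.6, -0.0], [21.9, -3.4, -26.6], 1], [[1.3, 8.6, -0.0], [24.7, -3.8, -30.7], 1], [[1.5, 9.7, -0.0], [27.5, -4.2, -34.8], 1], [[1.6, 10.8, -0.0], [30.2, -4.6, -38.9], 1]]
[[[0.2, 1.1, -0.0], [2.7, -0.4, -4.4], 1], [[0.4, 2.3, -0.0], [5.3, -0.8, -8.9], 1], [[0.6, 3.4, -0.0], [7.9, -1.2, -13.4], 1], [[0.7, 4.5, -0.0], [10.4, -1.6, -18.0], 1], [[0.9, 5.7, -0.0], [12.8, -1.9, -22.6], 1], [[1.1, 6.8, -0.0], [15.0, -2.3, -27.3], 1], [[1.2, 7.9, -0.0], [17.2, -2.6, -32.0], 1], [[1.4, 9.1, -0.0], [19.3, -2.9, -36.8], 1], [[1.6, 10.2, -0.0], [21.3, -3.2, -41.6], 1], [[1.8, 11.3, -0.0], [23.3, -3.5, -46.4], 1]]
```

>>> {"fn": "send_rows", "kwargs": {
  "series": [
    [[0.2,1.1,0.0],[3.3,-0.5,-3.6],1],
    [[0.3,2.2,0.0],[6.6,-1.0,-7.3],1],
    [[0.5,3.3,0.0],[9.8,-1.5,-11.1],1],
    [[0.7,4.3,0.0],[12.9,-2.0,-14.9],1],
    [[0.8,5.4,0.0],[16.0,-2.5,-18.7],1],
    [[1.0,6.5,0.0],[19.0,-2.9,-22.7],1],
    [[1.2,7.6,0.0],[21.9,-3.4,-26.6],1],
    [[1.3,8.6,0.0],[24.7,-3.8,-30.7],1],
    [[1.5,9.7,0.0],[27.5,-4.2,-34.8],1],
    [[1.6,10.8,0.0],[30.2,-4.6,-38.9],1]
  ]
}}

```text
time_s: 13.22
eef_pos: [0.6369, -0.0968, 0.2356]
eef_rot: [0.24, 0.719, 0.619, 0.206]
wrist_force: [5.0, 2.0, 0.6]
opening: 0.139
grasp_force: 59.3
```

```bash
python3 - <<'E'
from h import *
o=stat(); red()
E
```

```text
t13.22 err mm [-22.99   3.58  46.51] f radial 4.1 side 2.7 normal -2.3 torque [-0.35  0.4   0.1 ] open 0.139 grip 59 bar r 0.2603 side 0.0001 ang 0.643 lean 0.643
scene red 30 (np.float64(219.3), np.float64(169.4))
top red 40 (np.float64(357.0), np.float64(182.3))
```

>>> {"fn": "send_rows", "kwargs": {
  "series": [
    [[0.2,1.1,0.0],[2.7,-0.4,-4.4],1],
    [[0.4,2.3,0.0],[5.3,-0.8,-8.9],1],
    [[0.6,3.4,0.0],[7.9,-1.2,-13.4],1],
    [[0.7,4.5,0.0],[10.4,-1.6,-18.0],1],
    [[0.9,5.7,0.0],[12.8,-1.9,-22.6],1],
    [[1.1,6.8,0.0],[15.0,-2.3,-27.3],1],
    [[1.2,7.9,0.0],[17.2,-2.6,-32.0],1],
    [[1.4,9.1,0.0],[19.3,-2.9,-36.8],1],
    [[1.6,10.2,0.0],[21.3,-3.2,-41.6],1],
    [[1.8,11.3,0.0],[23.3,-3.5,-46.4],1]
  ]
}}

```text
time_s: 14.58
eef_pos: [0.6603, -0.1007, 0.1889]
eef_rot: [0.166, 0.74, 0.636, 0.143]
wrist_force: [4.7, 1.7, -0.7]
opening: 0.139
grasp_force: 59.3
```

```bash
python3 - <<'E'
from h import *
o=stat(); red(); arc(.443,.243,10,1); arc(.243,.083,9,1)
E
```

```text
t14.57 err mm [ 0.39 -0.24 -0.18] f radial 3.7 side 2.4 normal -2.5 torque [-0.38  0.25  0.15] open 0.139 grip 59 bar r 0.2603 side -0.0001 ang 0.442 lean 0.443
scene red 0 
top red 40 (np.float64(357.0), np.float64(182.3))
[[[0.1, 1.2, -0.0], [1.8, -0.3, -4.9], 1], [[0.3, 2.3, -0.0], [3.5, -0.6, -9.8], 1], [[0.5, 3.4, -0.0], [5.1, -0.8, -14.8], 1], [[0.6, 4.6, -0.0], [6.6, -1.0, -19.7], 1], [[0.8, 5.7, -0.0], [8.1, -1.3, -24.8], 1], [[1.0, 6.8, -0.0], [9.4, -1.5, -29.8], 1], [[1.2, 8.0, -0.0], [10.6, -1.6, -34.9], 1], [[1.3, 9.1, 0.0], [11.7, -1.8, -39.9], 1], [[1.5, 10.2, 0.0], [12.8, -2.0, -45.1], 1], [[1.7, 11.4, 0.0], [13.7, -2.1, -50.2], 1]]
[[[0.1, 1.0, 0.0], [0.7, -0.1, -4.6], 1], [[0.3, 2.0, 0.0], [1.4, -0.2, -9.1], 1], [[0.4, 3.0, 0.0], [2.0, -0.3, -13.7], 1], [[0.6, 4.0, 0.0], [2.4, -0.4, -18.4], 1], [[0.7, 5.0, 0.0], [2.9, -0.4, -23.0], 1], [[0.9, 6.0, 0.0], [3.2, -0.5, -27.6], 1], [[1.0, 7.0, 0.0], [3.4, -0.5, -32.2], 1], [[1.2, 8.0, 0.0], [3.6, -0.6, -36.8], 1], [[1.3, 9.0, 0.0], [3.7, -0.6, -41.5], 1]]
```

>>> {"fn": "send_rows", "kwargs": {
  "series": [
    [[0.1,1.2,0.0],[1.8,-0.3,-4.9],1],
    [[0.3,2.3,0.0],[3.5,-0.6,-9.8],1],
    [[0.5,3.4,0.0],[5.1,-0.8,-14.8],1],
    [[0.6,4.6,0.0],[6.6,-1.0,-19.7],1],
    [[0.8,5.7,0.0],[8.1,-1.3,-24.8],1],
    [[1.0,6.8,0.0],[9.4,-1.5,-29.8],1],
    [[1.2,8.0,0.0],[10.6,-1.6,-34.9],1],
    [[1.3,9.1,0.0],[11.7,-1.8,-39.9],1],
    [[1.5,10.2,0.0],[12.8,-2.0,-45.1],1],
    [[1.7,11.4,0.0],[13.7,-2.1,-50.2],1]
  ]
}}

```text
time_s: 15.92
eef_pos: [0.674, -0.1029, 0.1385]
eef_rot: [0.091, 0.753, 0.647, 0.079]
wrist_force: [4.4, -0.1, -1.0]
opening: 0.137
grasp_force: 59.4
```

>>> {"fn": "send_rows", "kwargs": {
  "series": [
    [[0.1,1.0,0.0],[0.7,-0.1,-4.6],1],
    [[0.3,2.0,0.0],[1.4,-0.2,-9.1],1],
    [[0.4,3.0,0.0],[2.0,-0.3,-13.7],1],
    [[0.6,4.0,0.0],[2.4,-0.4,-18.4],1],
    [[0.7,5.0,0.0],[2.9,-0.4,-23.0],1],
    [[0.9,6.0,0.0],[3.2,-0.5,-27.6],1],
    [[1.0,7.0,0.0],[3.4,-0.5,-32.2],1],
    [[1.2,8.0,0.0],[3.6,-0.6,-36.8],1],
    [[1.3,9.0,0.0],[3.7,-0.6,-41.5],1]
  ]
}}

```text
time_s: 17.05
eef_pos: [0.6776, -0.1036, 0.0968]
eef_rot: [0.032, 0.758, 0.651, 0.027]
wrist_force: [4.7, -0.3, -2.2]
opening: 0.14
grasp_force: 59.4
```

```bash
python3 - <<'E'
from h import *
o=stat(); red(); arc(.083,.023,5,1)
E
```

```text
t17.05 err mm [ 0.27 -0.44 -0.55] f radial 4.5 side 0.4 normal -2.6 torque [-0.73  0.11  0.2 ] open 0.140 grip 59 bar r 0.2603 side -0.0004 ang 0.081 lean 0.083
scene red 0 
top red 42 (np.float64(358.2), np.float64(198.1))
[[[0.1, 0.7, 0.0], [0.0, 0.0, -3.1], 1], [[0.2, 1.4, 0.0], [-0.0, 0.0, -6.2], 1], [[0.3, 2.1, 0.0], [-0.1, 0.0, -9.4], 1], [[0.5, 2.7, 0.0], [-0.2, 0.1, -12.5], 1], [[0.6, 3.4, 0.0], [-0.3, 0.1, -15.6], 1]]
```

>>> {"fn": "send_rows", "kwargs": {
  "series": [
    [[0.1,0.7,0.0],[0,0,-3.1],1],
    [[0.2,1.4,0.0],[0,0,-6.2],1],
    [[0.3,2.1,0.0],[-0.1,0.0,-9.4],1],
    [[0.5,2.7,0.0],[-0.2,0.1,-12.5],1],
    [[0.6,3.4,0.0],[-0.3,0.1,-15.6],1],
    [[0.6,3.4,0.0],[-0.3,0.1,-15.6],1]
  ]
}}

```text
time_s: 17.9
eef_pos: [0.6772, -0.1035, 0.0808]
eef_rot: [0.008, 0.758, 0.652, 0.007]
wrist_force: [5.9, -1.4, -3.9]
opening: 0.138
grasp_force: 59.4
```

```bash
python3 - <<'E'
from h import *
o=stat(); red(); arc(.023,-.001,4,1)
E
```

```text
t17.90 err mm [ 0.2  -0.45 -1.01] f radial 5.9 side -0.5 normal -4.0 torque [-0.89  0.07  0.14] open 0.138 grip 59 bar r 0.2603 side -0.0004 ang 0.019 lean 0.023
scene red 27 (np.float64(241.3), np.float64(157.2))
top red 44 (np.float64(357.9), np.float64(215.5))
[[[0.0, 0.4, 0.0], [-0.1, -0.0, -1.6], 1], [[0.1, 0.7, 0.0], [-0.2, 0.0, -3.1], 1], [[0.1, 1.0, 0.0], [-0.3, 0.0, -4.7], 1], [[0.2, 1.4, 0.0], [-0.4, 0.0, -6.3], 1]]
```

>>> {"fn": "send_rows", "kwargs": {
  "series": [
    [[0,0.4,0],[-0.1,0,-1.6],1],
    [[0.1,0.7,0],[-0.2,0,-3.1],1],
    [[0.1,1.0,0.0],[-0.3,0.0,-4.7],1],
    [[0.2,1.4,0.0],[-0.4,0.0,-6.3],1],
    [[0.2,1.4,0.0],[-0.4,0.0,-6.3],1]
  ]
}}

```text
time_s: 18.62
eef_pos: [0.677, -0.1035, 0.0802]
eef_rot: [-0.0, 0.758, 0.652, -0.001]
wrist_force: [-10.3, 2.4, 26.6]
opening: 0.139
grasp_force: 62.6
```

```bash
python3 - <<'E'
from h import *
o=stat(); red(); arc(-.001,-.009,2,1)
E
```

```text
t18.62 err mm [ 0.42 -0.44  4.74] f radial -10.5 side 0.9 normal 26.6 torque [1.66 0.26 0.18] open 0.139 grip 63 bar r 0.2605 side -0.0004 ang 0.017 lean -0.001
scene red 28 (np.float64(245.1), np.float64(156.5))
top red 44 (np.float64(357.9), np.float64(215.6))
[[[-0.0, 0.2, 0.0], [-0.1, 0.1, -1.0], 1], [[0.0, 0.4, 0.0], [-0.2, 0.1, -2.0], 1]]
```

The board is flat: it sits on its rests at 0.017 on my scale, with 27 N pressing down. The pawl is cocked, since the knob is back at row 215.6. The third notch read 0.486 on this scale, so the second should be near 0.316; I'll raise to 0.40.

```bash
python3 - <<'E'
from h import *
p,r=load(); store(p-np.array([-.2,.1,-2.])/1e3, R.from_rotvec(np.radians([0,-.4,0]))*r)
arc(-.001,.199,10,1); arc(.199,.4,10,1)
E
```

```text
[[[-0.2, -1.2, 0.0], [0.3, -0.0, 5.2], 1], [[-0.4, -2.3, 0.0], [0.6, -0.0, 10.4], 1], [[-0.6, -3.4, 0.0], [0.7, -0.1, 15.7], 1], [[-0.7, -4.6, 0.0], [0.7, -0.1, 20.9], 1], [[-0.9, -5.7, 0.0], [0.6, -0.1, 26.1], 1], [[-1.1, -6.8, 0.0], [0.4, -0.0, 31.3], 1], [[-1.2, -8.0, 0.0], [0.1, 0.0, 36.5], 1], [[-1.4, -9.1, 0.0], [-0.2, 0.1, 41.7], 1], [[-1.6, -10.2, 0.0], [-0.7, 0.2, 46.9], 1], [[-1.8, -11.4, 0.0], [-1.3, 0.2, 52.1], 1]]
[[[-0.1, -1.1, 0.0], [-0.7, 0.1, 5.2], 1], [[-0.3, -2.2, 0.0], [-1.5, 0.3, 10.3], 1], [[-0.5, -3.4, 0.0], [-2.5, 0.4, 15.5], 1], [[-0.6, -4.5, 0.0], [-3.5, 0.6, 20.6], 1], [[-0.8, -5.6, 0.0], [-4.6, 0.7, 25.8], 1], [[-1.0, -6.8, 0.0], [-5.8, 0.9, 30.8], 1], [[-1.2, -7.9, 0.0], [-7.1, 1.1, 35.9], 1], [[-1.3, -9.1, 0.0], [-8.5, 1.3, 41.0], 1], [[-1.5, -10.2, 0.0], [-10.0, 1.6, 46.0], 1], [[-1.7, -11.3, 0.0], [-11.7, 1.8, 50.9], 1]]
```

>>> {"fn": "send_rows", "kwargs": {
  "series": [
    [[-0.2,-1.2,0.0],[0.3,0,5.2],1],
    [[-0.4,-2.3,0.0],[0.6,0,10.4],1],
    [[-0.6,-3.4,0.0],[0.7,-0.1,15.7],1],
    [[-0.7,-4.6,0.0],[0.7,-0.1,20.9],1],
    [[-0.9,-5.7,0.0],[0.6,-0.1,26.1],1],
    [[-1.1,-6.8,0.0],[0.4,0,31.3],1],
    [[-1.2,-8.0,0.0],[0.1,0.0,36.5],1],
    [[-1.4,-9.1,0.0],[-0.2,0.1,41.7],1],
    [[-1.6,-10.2,0.0],[-0.7,0.2,46.9],1],
    [[-1.8,-11.4,0.0],[-1.3,0.2,52.1],1]
  ]
}}

```text
time_s: 19.98
eef_pos: [0.6756, -0.1032, 0.1272]
eef_rot: [0.076, 0.754, 0.649, 0.065]
wrist_force: [7.1, -1.3, -3.1]
opening: 0.137
grasp_force: 59.4
```

>>> {"fn": "send_rows", "kwargs": {
  "series": [
    [[-0.1,-1.1,0.0],[-0.7,0.1,5.2],1],
    [[-0.3,-2.2,0.0],[-1.5,0.3,10.3],1],
    [[-0.5,-3.4,0.0],[-2.5,0.4,15.5],1],
    [[-0.6,-4.5,0.0],[-3.5,0.6,20.6],1],
    [[-0.8,-5.6,0.0],[-4.6,0.7,25.8],1],
    [[-1.0,-6.8,0.0],[-5.8,0.9,30.8],1],
    [[-1.2,-7.9,0.0],[-7.1,1.1,35.9],1],
    [[-1.3,-9.1,0.0],[-8.5,1.3,41.0],1],
    [[-1.5,-10.2,0.0],[-10.0,1.6,46.0],1],
    [[-1.7,-11.3,0.0],[-11.7,1.8,50.9],1]
  ]
}}

```text
time_s: 21.22
eef_pos: [0.664, -0.1013, 0.1785]
eef_rot: [0.151, 0.743, 0.639, 0.13]
wrist_force: [7.3, -0.1, -0.8]
opening: 0.141
grasp_force: 59.4
```

```bash
python3 - <<'E'
from h import *
o=stat(); red(); arc(.4,.328,6,1)
E
```

```text
t21.23 err mm [ 0.43 -0.26 -0.  ] f radial 6.3 side 1.0 normal -3.6 torque [-0.77  0.11  0.1 ] open 0.141 grip 59 bar r 0.2603 side -0.0002 ang 0.399 lean 0.401
scene red 0 
top red 44 (np.float64(358.2), np.float64(212.0))
[[[0.1, 0.6, 0.0], [1.0, -0.1, -2.9], 1], [[0.2, 1.3, 0.0], [2.0, -0.3, -5.9], 1], [[0.3, 2.0, 0.0], [2.9, -0.4, -8.9], 1], [[0.4, 2.7, 0.0], [3.7, -0.6, -11.9], 1], [[0.5, 3.4, 0.0], [4.6, -0.7, -14.9], 1], [[0.6, 4.0, 0.0], [5.4, -0.8, -17.9], 1]]
```

>>> {"fn": "send_rows", "kwargs": {
  "series": [
    [[0.1,0.6,0.0],[1.0,-0.1,-2.9],1],
    [[0.2,1.3,0.0],[2.0,-0.3,-5.9],1],
    [[0.3,2.0,0.0],[2.9,-0.4,-8.9],1],
    [[0.4,2.7,0.0],[3.7,-0.6,-11.9],1],
    [[0.5,3.4,0.0],[4.6,-0.7,-14.9],1],
    [[0.6,4.0,0.0],[5.4,-0.8,-17.9],1],
    [[0.6,4.0,0.0],[5.4,-0.8,-17.9],1]
  ]
}}

```text
time_s: 22.2
eef_pos: [0.6695, -0.1022, 0.1601]
eef_rot: [0.124, 0.748, 0.643, 0.107]
wrist_force: [6.9, -1.1, -0.9]
opening: 0.14
grasp_force: 59.6
```

```bash
python3 - <<'E'
from h import *
o=stat(); red(); arc(.328,.316,4,1)
E
```

```text
t22.20 err mm [ 0.43 -0.35 -0.47] f radial 6.3 side -0.1 normal -3.1 torque [-0.67  0.    0.13] open 0.140 grip 60 bar r 0.2603 side -0.0003 ang 0.326 lean 0.329
scene red 0 
top red 44 (np.float64(357.9), np.float64(215.6))
[[[0.1, 0.2, 0.0], [0.2, -0.0, -0.8], 1], [[0.1, 0.4, 0.0], [0.4, -0.1, -1.5], 1], [[0.1, 0.5, 0.0], [0.5, -0.1, -2.3], 1], [[0.1, 0.7, 0.0], [0.7, -0.1, -3.1], 1]]
```

>>> {"fn": "send_rows", "kwargs": {
  "series": [
    [[0.1,0.2,0.0],[0.2,0,-0.8],1],
    [[0.1,0.4,0.0],[0.4,-0.1,-1.5],1],
    [[0.1,0.5,0.0],[0.5,-0.1,-2.3],1],
    [[0.1,0.7,0.0],[0.7,-0.1,-3.1],1],
    [[0.1,0.7,0.0],[0.7,-0.1,-3.1],1]
  ]
}}

```text
time_s: 22.92
eef_pos: [0.67, -0.1022, 0.1578]
eef_rot: [0.12, 0.749, 0.644, 0.103]
wrist_force: [4.4, -0.5, 2.3]
opening: 0.139
grasp_force: 60.0
```

```bash
python3 - <<'E'
from h import *
o=stat(); red(); arc(.316,.308,4,1)
E
```

```text
t22.93 err mm [ 0.31 -0.33  0.27] f radial 4.9 side 0.1 normal 0.8 torque [-0.58 -0.07  0.13] open 0.139 grip 60 bar r 0.2604 side -0.0002 ang 0.316 lean 0.317
scene red 0 
top red 44 (np.float64(357.9), np.float64(215.6))
[[[0.1, 0.1, 0.0], [0.2, -0.0, -0.5], 1], [[0.1, 0.2, 0.0], [0.3, -0.1, -1.0], 1], [[0.1, 0.4, 0.0], [0.4, -0.1, -1.5], 1], [[0.1, 0.5, 0.0], [0.5, -0.1, -2.0], 1]]
```

The board now rests on the pawl: the load left the bar at 0.316, as predicted. I'll settle a touch more, then open and check before backing out.

>>> {"fn": "send_rows", "kwargs": {
  "series": [
    [[0,0,0],[0.2,0,-0.5],1],
    [[0,0,0],[0.2,0,-0.5],1],
    [[0,0,0],[0.2,0,-0.5],0.2],
    [[0,0,0],[0.2,0,-0.5],0.2],
    [[0,0,0],[0.2,0,-0.5],0.2],
    [[0,0,0],[0.2,0,-0.5],0.2]
  ]
}}

```text
time_s: 23.78
eef_pos: [0.6695, -0.1017, 0.1565]
eef_rot: [0.119, 0.749, 0.644, 0.102]
wrist_force: [-0.4, -0.1, 0.0]
opening: 0.401
grasp_force: 0.0
```

```bash
python3 - <<'E'
from h import *
o=stat(); red()
p,r=pose(.315); store(*pose(.315))
arc(.315,.315,1,.2,back=.05); arc(.315,.315,1,.2,back=.15)
E
```

```text
t23.77 err mm [-0.69  0.3   1.02] f radial -0.4 side -0.1 normal 0.1 torque [0.15 0.01 0.02] open 0.401 grip 0 bar r 0.2595 side 0.0002 ang 0.313 lean 0.315
scene red 0 
top red 44 (np.float64(357.9), np.float64(215.6))
[[[0.0, -0.0, 0.0], [-15.3, 2.3, 47.5], 0.2]]
[[[0.0, -0.0, 0.0], [-30.6, 4.6, 95.1], 0.2]]
```

Released cleanly with no contact force. I'll retreat straight back along the tool axis.

>>> {"fn": "send_rows", "kwargs": {
  "series": [
    [[0,0,0],[-4,0.6,12],0.2],
    [[0,0,0],[-8,1.2,24],0.2],
    [[0,0,0],[-12,1.8,36],0.2],
    [[0,0,0],[-15,2.3,47.5],0.2],
    [[0,0,0],[-26,4,80],0.2],
    [[0,0,0],[-36,5.5,112],0.2],
    [[0,0,0],[-46,7,143],0.2],
    [[0,0,0],[-46,7,143],0.2],
    [[0,0,0],[-46,7,143],0.2]
  ]
}}

```text
time_s: 25.0
eef_pos: [0.6236, -0.0948, 0.2994]
eef_rot: [0.119, 0.749, 0.644, 0.102]
wrist_force: [-0.1, -0.0, -0.3]
opening: 0.401
grasp_force: 0.0
```

```bash
python3 - <<'E'
from h import *
o=stat(); red()
for n in("scene","top"):
    camera(n)
    for L in "bar flask_mid mug_mid fitting_mid loupe_mid rule_case_mid".split(): print(n,L,[(np.round(k["xyz"],3).tolist(),round(k["conf"],2)) for k in spotter.landmark_of(L,n)[:1]])
c=save("scene","pics/s9.png"); im=cv2.imread("pics/s9.png"); cv2.imwrite("pics/m9.png",cv2.resize(im[80:310,170:370],None,fx=2.6,fy=2.6))
E
```

```text
t25.00 err mm [-0.33  0.23 -0.46] f radial -0.1 side -0.0 normal -0.3 torque [0.18 0.03 0.04] open 0.401 grip 0 bar r 0.2996 side 0.0001 ang 0.838 lean 0.316
scene red 25 (np.float64(245.2), np.float64(156.6))
top red 44 (np.float64(357.9), np.float64(215.6))
scene bar [([0.664, -0.099, 0.173], 0.9)]
scene flask_mid [([0.596, 0.192, 0.109], 0.86)]
scene mug_mid [([0.698, 0.147, 0.046], 0.86)]
scene fitting_mid [([0.634, -0.372, 0.022], 0.47)]
scene loupe_mid [([0.474, -0.333, 0.016], 0.53)]
scene rule_case_mid [([0.451, -0.48, 0.009], 0.76)]
top bar []
top flask_mid [([0.593, 0.194, 0.109], 0.68)]
top mug_mid [([0.699, 0.146, 0.047], 0.85)]
top fitting_mid [([0.638, -0.37, 0.024], 0.71)]
top loupe_mid [([0.469, -0.338, 0.017], 0.46)]
top rule_case_mid [([0.446, -0.487, 0.008], 0.64)]
```

View pics/m9.png

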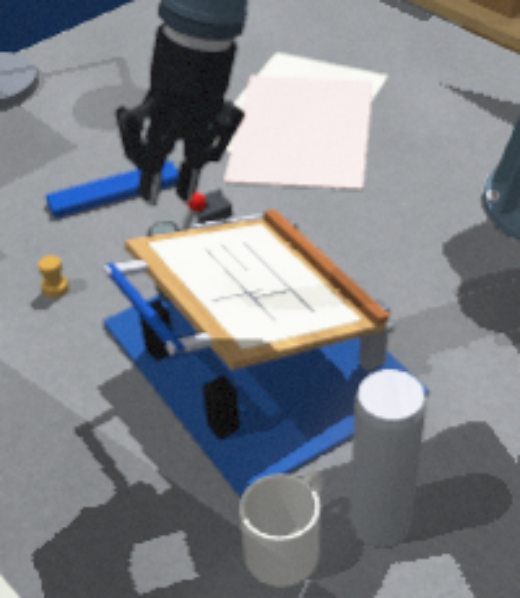

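The board is at rest at the second notch: the bar is at z 0.173, a tilt of about 0.30. The pawl is leaning in, with the knob at crop (198,201). The bystanders are where they were, and the gripper is clear above the board.

```bash
python3 -c "
from bench import ctrl
print(ctrl.hand_in())"
```

```text
the job is handed in; nothing more can be done
None
```

The job is handed in: the board was raised until the pawl flipped at the spring stop, guided down flat, and left resting on the pawl at its second notch (about 0.30 rad), with the arm clear and the bystanders I rechecked (all but the far-off tape) where they were.

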